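# Nest two clamping squares in their tray

### The arm

A 6-joint arm with a two-finger parallel gripper is mounted at the origin on a cart in front of the work surface, level with it; the furniture and walls round the work are solid. World frame = base frame: x ahead of the robot, y to its left, z up, the work surface at z = 0. Lengths are in m, angles in rad, forces in N, time in s.
With the tool pointing down it reaches from about 0.325 to 0.775 m from the base axis. Payload 5.5 kg.
Tool frame: the origin (TCP) lies midway between the tips of the shut fingers; the grasp point (between the pads) lies 19 mm behind it; z points along the fingers, y is the line along which they close (so a half turn about z gives the same grasp; the last joint's range is limited). The gripper opens to 88 mm and grips with 3 to 60 N. Pads are 20 mm wide; open, the fingers measure 115 mm over their backs; the gripper's body (75 mm by 178 mm) begins 61 mm behind the grasp point.
Start: joints at [-1.366, 0.091, 1.231, -0, 1.82, -0.057], TCP at [0.155, -0.58, 0.223] pointing down, gripper open.
Joint ranges: [-2.87, 2.87], [-0.86, 2.18], [0.17, 2.46], [-1.51, 4.65], [0.06, 2.69], [-2.65, 2.65]. Speed limits (rad/s): [2.57, 2.57, 3.01, 3.14, 3.14, 3.14].

### API

Orientations are given as a unit quaternion [w, x, y, z].
In Python, from plant import read_state, camera, finish_job gives the robot as it stands. The module is installed in compiled form; this text tells all that it offers.
- The arm moves only by the tool arm_command, never from a script. Its argument "steps" is a list of rows, each a list of 7 numbers: the shift along the tool's x, y, z in m, then the turn, a rotation vector about the tool's x, y, z in rad, then the opening in per cent of the stroke, from 0 (shut) to 100 (fully open). In form: [[x, y, z, rx, ry, rz, claw], ...]. A call has 1 to 20 rows; each row is the pose to reach, as a shift and turn from the pose commanded when the call began, along the tool's axes at that moment; what a row does not reach only later rows make up. A row lasts 1/12 s, in which the tool goes at most 41.7 mm and 7.16 degrees, less where a joint would pass 70% of its speed; a pose out of reach is approached as far as the arm can. A call with a gripper value outside its range is refused whole. The fingers move at their own pace and stop on an object; the grip force is fixed at half the most. Time passes only in rows, so rows that repeat a pose let the fingers close. It gives the time, the measured TCP pose, the force, the opening and the grip force at its end, in the units of the state.
- read_state(): the state, without advancing time (a new reading comes with each control period).
- camera(name): name is "scene" or "top"; returns a dict with "image" (420x560x3 uint8, blue, green, red), "intrinsics" (3x3 intrinsics, pixels), "pose" (4x4, takes a point from camera to world coordinates). Camera axes: x right, y down, z forward; pixel columns grow to the right and rows downward; lengths in m; the calibration is good to about 2 mm. A picture is of the moment at which its call begins. There is no depth.
- finish_job(): hands the job in; it is judged then, once.
The state is a dict: "t": time; "joint_pos": joint angles; "joint_vel": joint speeds; "joint_torque": joint torques, N m; "tcp_pos": TCP position; "orientation": TCP orientation; "wrist_force": force on the tool from outside, world axes, zero at the start; "moment": the same for the moment, N m; "opening": opening from 0.0 (shut) to 1.0 (fully open); "grasp_force": force on a finger pad.
Only numpy, scipy, OpenCV 4.12 (cv2) and the standard library are available. Lean on these libraries where they do the work, as an engineer would, in place of code of your own. Each camera call takes 0.05 s, during which the arm holds its last target. There are 200 camera calls.

### The job

Put the two L-shaped aluminium clamping squares away in the shallow plywood tray: turn them so that they nest into one another and both lie flat on the tray's floor, inside the rim, neither riding on the rim or on the other square. Let go of them there.

Things in the scene. Friction and masses are not known exactly. Their poses are not given: they have to be found in the camera images.
- square_a: one of two alike loose L-shaped aluminium plates, 10 mm thick, 0.25 kg, legs 44 mm wide. Origin: underside, below the middle of the black grip bar; z up. Long leg x -55 to 77, y -22 to 22 mm; short leg x -55 to -11, on to y 66 mm. The grip bar stands upright on the long leg: 50 mm long (x), 14 mm wide (y), its top 36 mm above the underside. A 20 mm hole near each leg's end.
- square_b: the other clamping square, the same in shape, size, weight and axes as square_a. At the start one lies flat on the worktop left of the tray, the other right of it; either may be on either side, turned any way.
- tray: shallow open plywood tray fixed to the worktop; inside 190 mm (x) by 102 mm (y), floor 6 mm thick, walls 8 mm thick, rim 20 mm above the worktop. Origin: centre of the underside; z up. The squares fit when turned half round to each other, long legs side by side along the tray, each short leg past the other's toe: 176 x 88 mm together, leaving 14 mm each way.

How it is judged:
At the end, for the whole second after the job is handed in: Both squares lie at rest inside the tray: underside within 4 mm of the tray's floor, tilted less than 0.04 rad, right way up, the grip bar's middle within the tray's inside (95 mm along its length and 51 mm across it from its centre) (x of square_a in the frame of tray between -0.095 and 0.095 m and y of square_a in the frame of tray between -0.051 and 0.051 m and z of each of square_a, square_b in the frame of tray below 0.01 m and angle between each of square_a, square_b's own z axis and vertical below 0.04 rad and linear speed of each of square_a, square_b below 0.02 m/s and angular speed of each of square_a, square_b below 0.2 rad/s and x of square_b in the frame of tray between -0.095 and 0.095 m and y of square_b in the frame of tray between -0.051 and 0.051 m); the robot touches nothing.
It also fails if it takes over 53 s, if anything falls off the work surface, if the arm or the gripper's body presses on something with over 40 N, if the wrist force passes 120 N, or if a joint passes its speed limit or range.

## Working session

There is one attempt and no reset: what is moved stays moved. The work goes in short steps, Python scripts to look and compute and a tool call to move; the robot and the scene stay as the last step left them, time stands still between calls to the robot, and variables do not carry over. Pictures are saved under pics/ and viewed, at most 10 in all, crops included, and the job is handed in when it is done.

Besides the shell and the picture viewer there is one more tool, called after ">>>" as name([rows], argument=value, ...), one row to a line, values as JSON. arm_command: Moves the arm, as the interface text tells. Its arguments: {"type":"object","properties":{"steps":{"type":"array"}},"required":["steps"]}

```bash
mkdir -p pics; python3 - <<'E'
from plant import *
import cv2,numpy as np,pickle
np.set_printoptions(precision=4,suppress=True)
for n in("top","scene"):
    c=camera(n);cv2.imwrite(f"pics/{n}0.png",c["image"]);pickle.dump(c,open(n+"0.pkl","wb"));print(n,c["intrinsics"],c["pose"])
s=read_state();print(s)
E
```

```text
top [[510.7633   0.     264.7545]
 [  0.     510.7633 203.205 ]
 [  0.       0.       1.    ]] [[-0.0053 -0.9987  0.0501  0.4352]
 [-1.      0.0056  0.0057  0.0831]
 [-0.006  -0.0501 -0.9987  1.0786]
 [ 0.      0.      0.      1.    ]]
scene [[482.252    0.     282.1361]
 [  0.     482.252  211.9017]
 [  0.       0.       1.    ]] [[-0.6838 -0.5424  0.4881 -0.0978]
 [-0.7296  0.5154 -0.4495  0.6424]
 [-0.0078 -0.6635 -0.7482  0.9594]
 [ 0.      0.      0.      1.    ]]
{'t': 0.1, 'joint_pos': array([-1.3657,  0.0918,  1.2317, -0.    ,  1.8198, -0.0567]), 'joint_vel': array([ 0.0006, -0.0011, -0.0028,  0.0011,  0.0015,  0.0005]), 'joint_torque': array([  0.0033, -44.7859, -40.7569,   0.0701,   0.0284,  -0.0001]), 'tcp_pos': array([ 0.1552, -0.5793,  0.2216]), 'orientation': array([-0.0008,  0.9914,  0.1305, -0.0001]), 'wrist_force': array([ 0.8174, -0.4762, -0.5238]), 'moment': array([ 0.0268, -0.0115, -0.035 ]), 'grasp_force': 0.0, 'opening': 1.0007555552370204}
```

View pics/top0.png

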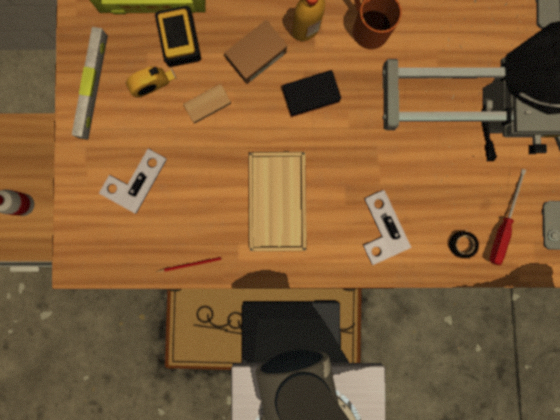

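View pics/scene0.png

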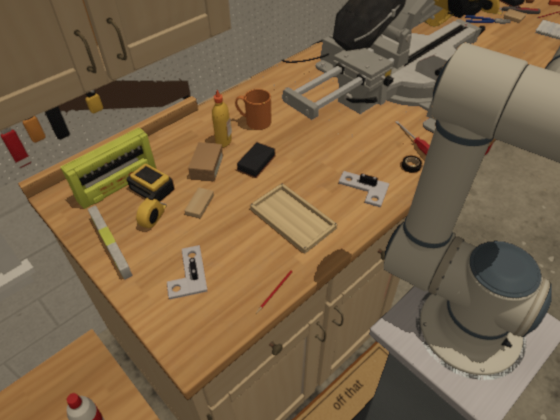

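```bash
cat > h.py <<'E'
import cv2,numpy as np,itertools
np.set_printoptions(precision=4,suppress=True)
def ray(c,px,z):
    px=np.atleast_2d(px).astype(float);K=c["intrinsics"];T=c["pose"]
    d=np.c_[px,np.ones(len(px))]@np.linalg.inv(K).T@T[:3,:3].T
    o=T[:3,3];return (o+d*((z-o[2])/d[:,2])[:,None])[:,:2]
L=np.array([[-55,-22],[77,-22],[77,22],[-11,22],[-11,66],[-55,66]])/1e3
def fit(P,M=L):
    best=None
    for Q in (P,P[::-1]):
        for k in range(len(P)):
            R_=np.roll(Q,k,0);a=R_-R_.mean(0);b=M-M.mean(0)
            t=np.arctan2((b[:,0]*a[:,1]-b[:,1]*a[:,0]).sum(),(b*a).sum())
            R=np.array([[np.cos(t),-np.sin(t)],[np.sin(t),np.cos(t)]])
            e=np.sqrt(((a-b@R.T)**2).sum(1).mean());o=R_.mean(0)-R@M.mean(0)
            if best is None or e<best[0]:best=(e,o,t)
    return best
def corners(mask,n):
    ct=max(cv2.findContours(mask,cv2.RETR_EXTERNAL,cv2.CHAIN_APPROX_NONE)[0],key=cv2.contourArea)
    ap=None
    for e in np.arange(1,12,.25):
        ap=cv2.approxPolyDP(ct,e,True)[:,0]
        if len(ap)<=n:break
    # refine: fit a line to each side's contour points, intersect
    c=ct[:,0].astype(float);idx=[int(np.argmin(((c-p)**2).sum(1))) for p in ap];lines=[]
    for i in range(len(ap)):
        a,b=idx[i],idx[(i+1)%len(ap)];m=(b-a)%len(c);s=c[(a+np.arange(m))%len(c)][int(m*.2):int(m*.8)+1]
        lines.append(cv2.fitLine(s.astype(np.float32),cv2.DIST_HUBER,0,.01,.01).ravel())
    out=[]
    for i in range(len(ap)):
        p,q=lines[i-1],lines[i];A=np.c_[p[:2],-q[:2]];s=np.linalg.solve(A,q[2:]-p[2:]);out.append(p[2:]+s[0]*p[:2])
    return np.array(out),cv2.contourArea(ct)
def boxmask(m,b):
    o=np.zeros_like(m);x0,y0,x1,y1=b;o[y0:y1,x0:x1]=m[y0:y1,x0:x1];return o
def grey(im):
    h=cv2.cvtColor(im,cv2.COLOR_BGR2HSV);m=cv2.inRange(h,(0,0,100),(179,70,255));return cv2.morphologyEx(m,cv2.MORPH_CLOSE,np.ones((3,3)))
E
python3 - <<'E'
from h import *;import pickle
c=pickle.load(open("top0.pkl","rb"));im=c["image"];g=grey(im)
vis=im.copy()
for n,b in dict(left=(85,140,180,225),right=(350,180,425,275)).items():
    p,a=corners(boxmask(g,b),6);print(n,len(p),a)
    for q in p:cv2.circle(vis,tuple(int(v) for v in q.round()),1,(0,0,255),-1)
    if len(p)==6:
        e,o,t=fit(ray(c,p,.010));print(n,"rms",e,"o",o,"yaw",t, "r",np.hypot(*o))
h=cv2.cvtColor(im,cv2.COLOR_BGR2HSV);print(h[200,270],h[120,220],h[200,340],h[151:156,277],h[200,246:252])
hls=h[:,:,1]
m=boxmask(cv2.inRange(h,(15,0,90),(35,160,255)),(235,140,320,262));m=cv2.morphologyEx(m,cv2.MORPH_CLOSE,np.ones((9,9)));cv2.imwrite("pics/m.png",m)
p,a=corners(m,4);print("tray",len(p),a,p)
w=ray(c,p,.020);print(w,w.mean(0),[np.linalg.norm(w[i]-w[i-1]) for i in range(4)])
for q in p:cv2.circle(vis,tuple(int(v) for v in q.round()),1,(255,0,0),-1)
cv2.imwrite("pics/v1.png",cv2.resize(vis[130:280,80:430],None,fx=2.2,fy=2.2,interpolation=cv2.INTER_CUBIC))
E
```

```text
left 6 1578.0
left rms 0.0025104348082462453 o [0.5276 0.353 ] yaw -0.5074136299089038 r 0.6348121218154819
right 6 1640.0
right rms 0.0019775813637961906 o [ 0.4369 -0.1713] yaw 0.4198499695784222 r 0.4693005762916431
[ 18 130 180] [ 15 174 179] [ 14 178 175] [[ 14 163 150]
 [ 17 143 153]
 [ 18 136 174]
 [ 19 130 185]
 [ 19 133 163]] [[ 14 180 171]
 [ 13 176 161]
 [ 15 162 140]
 [ 16 141 150]
 [ 18 133 175]
 [ 18 130 179]]
tray 4 5716.5 [[248.     152.4032]
 [248.     251.    ]
 [306.7444 251.    ]
 [304.4439 150.3344]]
[[0.5946 0.1236]
 [0.3896 0.1243]
 [0.389  0.003 ]
 [0.5982 0.0058]] [0.4929 0.0642] [np.float64(0.11778892894250359), np.float64(0.2049817224158868), np.float64(0.12130952994951252), np.float64(0.20922176840093512)]
```

View pics/v1.png

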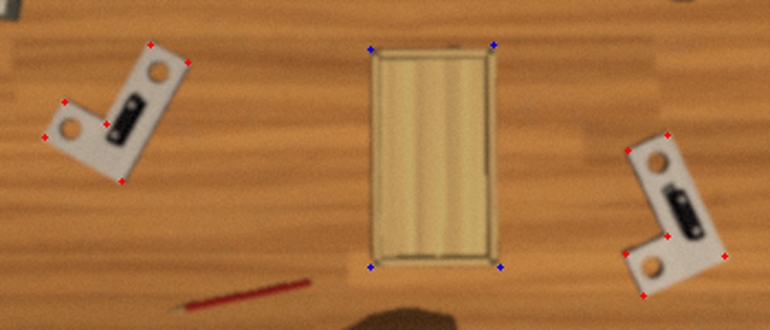

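```bash
cat >> h.py <<'E'
def tray(c):
    S=cv2.GaussianBlur(cv2.cvtColor(c["image"],cv2.COLOR_BGR2HSV)[:,:,1].astype(np.float32),(3,3),0)
    def cross(v,o):  # first sub-pixel fall through 155
        for i in range(len(v)-1):
            if v[i]>=155>v[i+1]:return i+(v[i]-155)/(v[i]-v[i+1])
        return np.nan
    sides=[]
    r=range(165,240)
    sides.append([(238+cross(S[y,238:260],0),y) for y in r])
    sides.append([(316-cross(S[y,316:294:-1],0),y) for y in r])
    q=range(258,298)
    sides.append([(x,142+cross(S[142:165,x],0)) for x in q])
    sides.append([(x,262-cross(S[262:238:-1,x],0)) for x in q])
    ls=[]
    for s in sides:
        w=np.array(s);w=ray(c,w[~np.isnan(w).any(1)],.020).astype(np.float32)
        ls.append(cv2.fitLine(w,cv2.DIST_HUBER,0,.0005,.01).ravel())
    yaw=[np.arctan(l[1]/l[0]) for l in ls[:2]]+[-np.arctan(l[0]/l[1]) for l in ls[2:]]
    return yaw,ls
E
python3 - <<'E'
from h import *;import pickle
c=pickle.load(open("top0.pkl","rb"))
y,ls=tray(c);print(np.array(y));print(np.array(ls))
l,r,t,b=[x[2:] for x in ls];print("W",l[1]-r[1],"L",t[0]-b[0],"centre",(t[0]+b[0])/2,(l[1]+r[1])/2)
E
```

```text
[0.0002 0.0073 0.0017 0.004 ]
[[ 1.      0.0002  0.499   0.1234]
 [ 1.      0.0073  0.4813  0.0042]
 [ 0.0017 -1.      0.5963  0.0591]
 [ 0.004  -1.      0.3894  0.0613]]
W 0.11912365 L 0.20695901 centre 0.4928351 0.06380407
```

>>> arm_command([
  [0.378, -0.321, 0.12, 0, 0, -0.158, 50],
  [0.378, -0.321, 0.12, 0, 0, -0.158, 50],
  [0.378, -0.321, 0.12, 0, 0, -0.158, 50],
  [0.378, -0.321, 0.12, 0, 0, -0.158, 50],
  [0.378, -0.321, 0.12, 0, 0, -0.158, 50],
  [0.378, -0.321, 0.12, 0, 0, -0.158, 50],
  [0.378, -0.321, 0.12, 0, 0, -0.158, 50],
  [0.378, -0.321, 0.12, 0, 0, -0.158, 50],
  [0.378, -0.321, 0.12, 0, 0, -0.158, 50],
  [0.378, -0.321, 0.12, 0, 0, -0.158, 50],
  [0.378, -0.321, 0.12, 0, 0, -0.158, 50],
  [0.378, -0.321, 0.12, 0, 0, -0.158, 50],
  [0.378, -0.321, 0.12, 0, 0, -0.158, 50],
  [0.378, -0.321, 0.12, 0, 0, -0.158, 50],
  [0.378, -0.321, 0.12, 0, 0, -0.158, 50],
  [0.378, -0.321, 0.12, 0, 0, -0.158, 50],
  [0.378, -0.321, 0.12, 0, 0, -0.158, 50],
  [0.378, -0.321, 0.12, 0, 0, -0.158, 50],
])

```text
t: 1.6
tcp_pos: [0.4369, -0.1731, 0.1032]
orientation: [0.0, 0.978, 0.207, 0.0]
wrist_force: [-0.4, 0.5, 0.4]
opening: 0.499
grasp_force: 0.0
```

```bash
cat >> h.py <<'E'
def go(s,x,y,z,psi):
    q=s["orientation"];p=2*np.arctan2(q[2],q[1]);d=np.array([x,y,z])-s["tcp_pos"]
    c,n=np.cos(p),np.sin(p);t=(psi-p+np.pi)%(2*np.pi)-np.pi
    print("t",round(s["t"],2),"tcp",s["tcp_pos"],"psi",p,"q",q,"F",s["wrist_force"],"open",s["opening"],"grip",s["grasp_force"],"j6",s["joint_pos"][5])
    print("shift",np.array([c*d[0]+n*d[1],n*d[0]-c*d[1],-d[2]]),"rz",-t)
E
python3 - <<'E'
from h import *;from plant import *
go(read_state(),.437,-.172,.014,.42)
E
```

```text
t 1.6 tcp [ 0.4369 -0.1731  0.1032] psi 0.41731031259450674 q [0.0004 0.9783 0.2071 0.0003] F [-0.375   0.4635  0.4312] open 0.49914982355574367 grip 0.0 j6 0.7039534138145327
shift [ 0.0005 -0.001   0.0892] rz -0.0026896874054931352
```

>>> arm_command([
  [0, -0.001, 0.04, 0, 0, 0, 50],
  [0, -0.001, 0.07, 0, 0, 0, 50],
  [0, -0.001, 0.088, 0, 0, 0, 50],
  [0, -0.001, 0.088, 0, 0, 0, 50],
  [0, -0.001, 0.088, 0, 0, 0, 50],
  [0, -0.001, 0.088, 0, 0, 0, 0],
  [0, -0.001, 0.088, 0, 0, 0, 0],
  [0, -0.001, 0.088, 0, 0, 0, 0],
  [0, -0.001, 0.088, 0, 0, 0, 0],
  [0, -0.001, 0.088, 0, 0, 0, 0],
  [0, -0.001, 0.088, 0, 0, 0, 0],
  [0, -0.001, 0.088, 0, 0, 0, 0],
])

```text
t: 2.6
tcp_pos: [0.4373, -0.171, 0.0152]
orientation: [0.0, 0.978, 0.208, 0.0]
wrist_force: [0.9, -1.2, 3.3]
opening: 0.159
grasp_force: 30.0
```

```bash
python3 - <<'E'
from h import *;from plant import *
go(read_state(),.5283,.0883,.10,3.1416)
E
```

```text
t 2.6 tcp [ 0.4373 -0.171   0.0152] psi 0.4198504659441811 q [0.0005 0.978  0.2084 0.0004] F [ 0.8869 -1.2133  3.3077] open 0.1589722768183019 grip 30.000409483909607 j6 0.705857169063564
shift [ 0.1888 -0.1997 -0.0848] rz -2.721749534055819
```

>>> arm_command([
  [0, 0, -0.03, 0, 0, 0, 0],
  [0, 0, -0.06, 0, 0, 0, 0],
  [0, 0, -0.085, 0, 0, 0, 0],
  [0.189, -0.2, -0.085, 0, 0, -2.722, 0],
  [0.189, -0.2, -0.085, 0, 0, -2.722, 0],
  [0.189, -0.2, -0.085, 0, 0, -2.722, 0],
  [0.189, -0.2, -0.085, 0, 0, -2.722, 0],
  [0.189, -0.2, -0.085, 0, 0, -2.722, 0],
  [0.189, -0.2, -0.085, 0, 0, -2.722, 0],
  [0.189, -0.2, -0.085, 0, 0, -2.722, 0],
  [0.189, -0.2, -0.085, 0, 0, -2.722, 0],
  [0.189, -0.2, -0.085, 0, 0, -2.722, 0],
  [0.189, -0.2, -0.085, 0, 0, -2.722, 0],
  [0.189, -0.2, -0.085, 0, 0, -2.722, 0],
  [0.189, -0.2, -0.085, 0, 0, -2.722, 0],
  [0.189, -0.2, -0.085, 0, 0, -2.722, 0],
  [0.189, -0.2, -0.085, 0, 0, -2.722, 0],
  [0.189, -0.2, -0.085, 0, 0, -2.722, 0],
  [0.189, -0.2, -0.085, 0, 0, -2.722, 0],
  [0.189, -0.2, -0.085, 0, 0, -2.722, 0],
])

```text
t: 4.27
tcp_pos: [0.5274, 0.089, 0.0986]
orientation: [-0.001, 0.291, 0.957, -0.0]
wrist_force: [1.0, 0.2, -2.0]
opening: 0.159
grasp_force: 30.0
```

```bash
python3 - <<'E'
from h import *;from plant import *
go(read_state(),.5283,.0883,.06,3.1416)
E
```

```text
t 4.27 tcp [0.5274 0.089  0.0986] psi 2.551160703319455 q [-0.001   0.2909  0.9567 -0.0003] F [ 0.9591  0.2122 -2.0251] open 0.15889581720530266 grip 29.998965561389923 j6 -0.8769048971375936
shift [-0.0012 -0.0001  0.0386] rz -0.590439296680545
```

>>> arm_command([
  [-0.001, 0, 0.038, 0, 0, -0.59, 0],
  [-0.001, 0, 0.038, 0, 0, -0.59, 0],
  [-0.001, 0, 0.038, 0, 0, -0.59, 0],
  [-0.001, 0, 0.038, 0, 0, -0.59, 0],
  [-0.001, 0, 0.038, 0, 0, -0.59, 0],
  [-0.001, 0, 0.038, 0, 0, -0.59, 0],
  [-0.001, 0, 0.038, 0, 0, -0.59, 0],
  [-0.001, 0, 0.038, 0, 0, -0.59, 0],
])

```text
t: 4.93
tcp_pos: [0.5285, 0.0884, 0.0612]
orientation: [-0.0, 0.005, 1.0, -0.0]
wrist_force: [0.1, 0.2, -2.4]
opening: 0.16
grasp_force: 30.0
```

```bash
python3 - <<'E'
from h import *;from plant import *;import pickle
for n in("top","scene"):
    c=camera(n);pickle.dump(c,open(n+"1.pkl","wb"))
    if n=="top":i1=cv2.resize(c["image"][120:280,210:380],None,fx=2.3,fy=2.3,interpolation=cv2.INTER_CUBIC)
    else:i2=cv2.resize(c["image"][140:300,200:370],None,fx=2.3,fy=2.3,interpolation=cv2.INTER_CUBIC)
cv2.imwrite("pics/v2.png",np.hstack([i1,i2]))
go(read_state(),.5283,.0883,.022,3.1416)
E
```

```text
t 5.03 tcp [0.5287 0.0884 0.0614] psi 3.1330693250141457 q [-0.0002  0.0043  1.      0.    ] F [ 0.4797  0.0491 -1.4477] open 0.154274867803879 grip 29.99939739704132 j6 -1.4601769615377942
shift [ 0.0004 -0.0001  0.0394] rz -0.008530674985854247
```

View pics/v2.png

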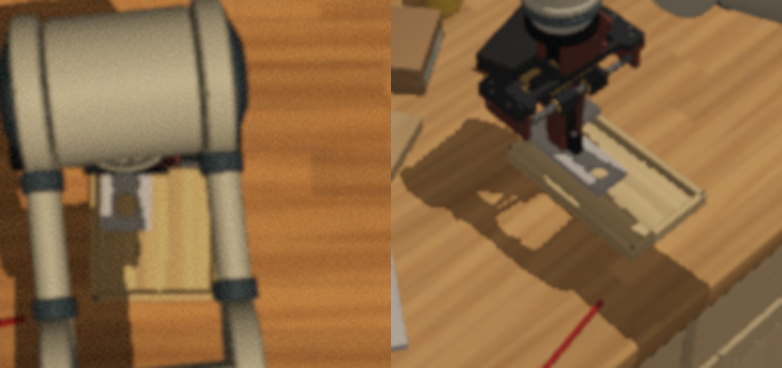

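>>> arm_command([
  [0, 0, 0.015, 0, 0, -0.01, 0],
  [0, 0, 0.03, 0, 0, -0.01, 0],
  [0, 0, 0.039, 0, 0, -0.01, 0],
  [0, 0, 0.039, 0, 0, -0.01, 0],
  [0, 0, 0.039, 0, 0, -0.01, 0],
  [0, 0, 0.039, 0, 0, -0.01, 26],
  [0, 0, 0.039, 0, 0, -0.01, 26],
  [0, 0, 0.039, 0, 0, -0.01, 26],
  [0, 0, 0.039, 0, 0, -0.01, 26],
  [0, 0, 0.02, 0, 0, -0.01, 26],
  [0, 0, -0.01, 0, 0, -0.01, 26],
  [0, 0, -0.05, 0, 0, -0.01, 50],
  [0, 0, -0.05, 0, 0, -0.01, 50],
])

```text
t: 6.12
tcp_pos: [0.5323, 0.0887, 0.1207]
orientation: [0.006, -0.002, 1.0, 0.001]
wrist_force: [0.7, -0.1, 1.3]
opening: 0.376
grasp_force: 0.0
```

```bash
python3 - <<'E'
from h import *;from plant import *
go(read_state(),.528,.354,.10,-.507+np.pi)
E
```

```text
t 6.12 tcp [0.5323 0.0887 0.1207] psi 3.1447724860765454 q [ 0.0064 -0.0016  1.      0.0006] F [ 0.7421 -0.0555  1.2671] open 0.375651330854206 grip 0.0 j6 -1.4718725608308532
shift [0.0035 0.2653 0.0207] rz 0.5101798324867524
```

>>> arm_command([
  [0.001, 0.2655, 0.012, 0, 0, 0.51, 50],
  [0.001, 0.2655, 0.012, 0, 0, 0.51, 50],
  [0.001, 0.2655, 0.012, 0, 0, 0.51, 50],
  [0.001, 0.2655, 0.012, 0, 0, 0.51, 50],
  [0.001, 0.2655, 0.012, 0, 0, 0.51, 50],
  [0.001, 0.2655, 0.012, 0, 0, 0.51, 50],
  [0.001, 0.2655, 0.012, 0, 0, 0.51, 50],
  [0.001, 0.2655, 0.012, 0, 0, 0.51, 50],
  [0.001, 0.2655, 0.012, 0, 0, 0.51, 50],
  [0.001, 0.2655, 0.012, 0, 0, 0.51, 50],
  [0.001, 0.2655, 0.012, 0, 0, 0.51, 50],
  [0.001, 0.2655, 0.012, 0, 0, 0.51, 50],
])

```text
t: 7.12
tcp_pos: [0.5275, 0.3525, 0.1001]
orientation: [0.0, 0.252, 0.968, 0.0]
wrist_force: [-0.8, -0.5, 0.1]
opening: 0.5
grasp_force: 0.0
```

```bash
python3 - <<'E'
from h import *;from plant import *;import pickle
i=[]
for n in("top","scene"):
    c=camera(n);pickle.dump(c,open(n+"2.pkl","wb"));y,x=(120,210) if n=="top" else (140,200)
    i.append(cv2.resize(c["image"][y:y+160,x:x+170],None,fx=2.3,fy=2.3,interpolation=cv2.INTER_CUBIC))
cv2.imwrite("pics/v3.png",np.hstack(i))
go(read_state(),.528,.354,.015,-.507+np.pi)
E
```

```text
t 7.22 tcp [0.5274 0.3527 0.1001] psi 2.633136430038984 q [0.0003 0.2515 0.9679 0.0002] F [ 0.374  -0.7829  0.2455] open 0.4968547636546417 grip 0.0 j6 -0.5264619732339366
shift [0.0001 0.0014 0.0851] rz -0.0014562235508090993
```

View pics/v3.png

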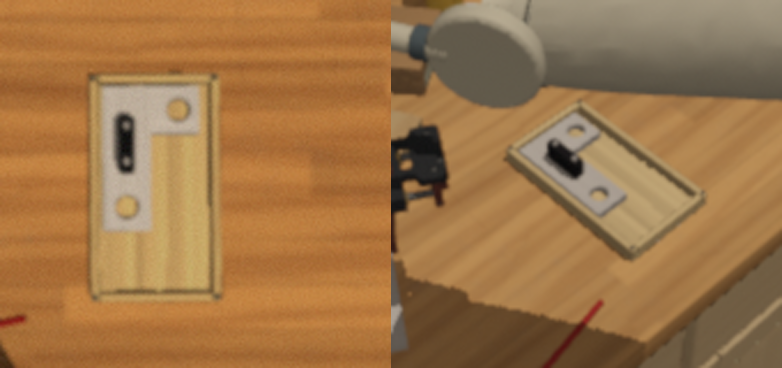

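>>> arm_command([
  [0, 0.001, 0.04, 0, 0, 0, 50],
  [0, 0.001, 0.07, 0, 0, 0, 50],
  [0, 0.001, 0.085, 0, 0, 0, 50],
  [0, 0.001, 0.085, 0, 0, 0, 50],
  [0, 0.001, 0.085, 0, 0, 0, 50],
  [0, 0.001, 0.085, 0, 0, 0, 0],
  [0, 0.001, 0.085, 0, 0, 0, 0],
  [0, 0.001, 0.085, 0, 0, 0, 0],
  [0, 0.001, 0.085, 0, 0, 0, 0],
  [0, 0.001, 0.085, 0, 0, 0, 0],
  [0, 0.001, 0.085, 0, 0, 0, 0],
  [0, 0.001, 0.085, 0, 0, 0, 0],
])

```text
t: 8.22
tcp_pos: [0.5276, 0.3546, 0.0153]
orientation: [0.0, 0.251, 0.968, -0.0]
wrist_force: [-0.6, -2.0, 4.5]
opening: 0.154
grasp_force: 30.0
```

```bash
python3 - <<'E'
from h import *;from plant import *;import pickle
c=pickle.load(open("top2.pkl","rb"));im=c["image"]
h=cv2.cvtColor(im,cv2.COLOR_BGR2HSV);m=cv2.inRange(h,(0,0,90),(179,75,255));m|=cv2.inRange(h,(0,0,0),(179,255,60))
m=boxmask(m,(252,155,300,230));m=cv2.morphologyEx(m,cv2.MORPH_CLOSE,np.ones((3,3)))
p,a=corners(m,6);print(len(p),a,p);w=ray(c,p,.016);print(w)
if len(p)==6:print(fit(w))
go(read_state(),.4577,.0397,.10,np.pi+.003)
E
```

```text
6 1614.0 [[295. 157.]
 [255. 157.]
 [255. 219.]
 [274. 219.]
 [274. 177.]
 [295. 177.]]
[[0.5849 0.0254]
 [0.5854 0.1091]
 [0.4557 0.1097]
 [0.4555 0.0701]
 [0.5432 0.0696]
 [0.5429 0.0258]]
(np.float64(0.0023121608999206265), array([0.5317, 0.0903]), np.float64(3.1383855594119527))
t 8.22 tcp [0.5276 0.3546 0.0153] psi 2.6347885702635807 q [ 0.0002  0.2507  0.9681 -0.0001] F [-0.5801 -2.0057  4.4655] open 0.15419614119525937 grip 30.00078946352005 j6 -0.5254945110148697
shift [-0.0917 -0.3092 -0.0847] rz -0.5098040833262125
```

>>> arm_command([
  [0, 0, -0.03, 0, 0, 0, 0],
  [0, 0, -0.06, 0, 0, 0, 0],
  [0, 0, -0.085, 0, 0, 0, 0],
  [-0.092, -0.31, -0.085, 0, 0, -0.51, 0],
  [-0.092, -0.31, -0.085, 0, 0, -0.51, 0],
  [-0.092, -0.31, -0.085, 0, 0, -0.51, 0],
  [-0.092, -0.31, -0.085, 0, 0, -0.51, 0],
  [-0.092, -0.31, -0.085, 0, 0, -0.51, 0],
  [-0.092, -0.31, -0.085, 0, 0, -0.51, 0],
  [-0.092, -0.31, -0.085, 0, 0, -0.51, 0],
  [-0.092, -0.31, -0.085, 0, 0, -0.51, 0],
  [-0.092, -0.31, -0.085, 0, 0, -0.51, 0],
  [-0.092, -0.31, -0.085, 0, 0, -0.51, 0],
  [-0.092, -0.31, -0.085, 0, 0, -0.51, 0],
  [-0.092, -0.31, -0.049, 0, 0, -0.51, 0],
  [-0.092, -0.31, -0.049, 0, 0, -0.51, 0],
  [-0.092, -0.31, -0.049, 0, 0, -0.51, 0],
  [-0.092, -0.31, -0.049, 0, 0, -0.51, 0],
])

```text
t: 9.72
tcp_pos: [0.4575, 0.04, 0.0641]
orientation: [-0.0, -0.002, 1.0, 0.0]
wrist_force: [1.2, -0.4, -2.2]
opening: 0.154
grasp_force: 30.0
```

```bash
python3 - <<'E'
from h import *;from plant import *;import pickle
i=[]
for n in("top","scene"):
    c=camera(n);pickle.dump(c,open(n+"3.pkl","wb"));y,x=(120,210) if n=="top" else (140,200)
    i.append(cv2.resize(c["image"][y:y+160,x:x+170],None,fx=2.3,fy=2.3,interpolation=cv2.INTER_CUBIC))
cv2.imwrite("pics/v4.png",np.hstack(i))
go(read_state(),.458,.039,.0222,np.pi+.0)
E
```

```text
t 9.82 tcp [0.4582 0.0397 0.0652] psi 3.1459087565822363 q [ 0.0009 -0.0022  1.      0.    ] F [-0.3571 -1.092  -2.7809] open 0.1559571604253221 grip 29.99952256679535 j6 -1.5628456422266703
shift [ 0.0002 -0.0007  0.043 ] rz 0.004316102992443227
```

View pics/v4.png

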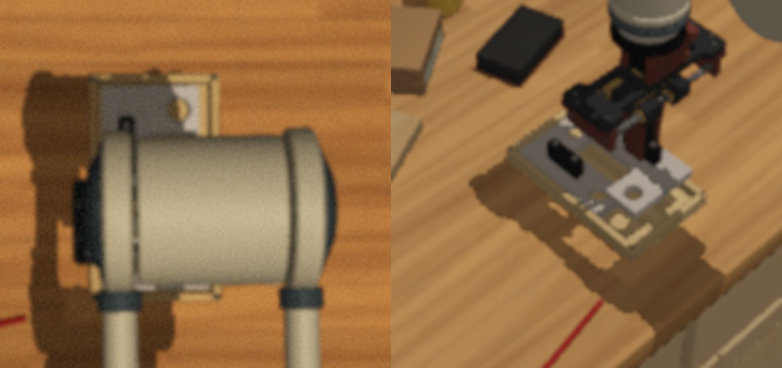

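```bash
python3 - <<'E'
from h import *;import pickle
c=pickle.load(open("scene3.pkl","rb"))
i=cv2.resize(c["image"][195:245,275:345],None,fx=10,fy=10,interpolation=cv2.INTER_CUBIC);cv2.imwrite("pics/v5.png",i)
f=lambda x,y,z:ray(c,np.array([[(x-391)/2.3+200,y/2.3+140]]),z)
print("short end hi-x",f(607,188,.060),"lo-x",f(632,212,.060),"expect",.458-.011,.458-.055,.039+.066)
print("tray corners",f(510,155,.02),f(632,257,.02),f(705,197,.02))
E
```

```text
short end hi-x [[0.4456 0.1032]] lo-x [[0.404  0.1072]] expect 0.447 0.403 0.10500000000000001
tray corners [[0.5816 0.1251]] [[0.383  0.1265]] [[0.386  0.0099]]
```

View pics/v5.png

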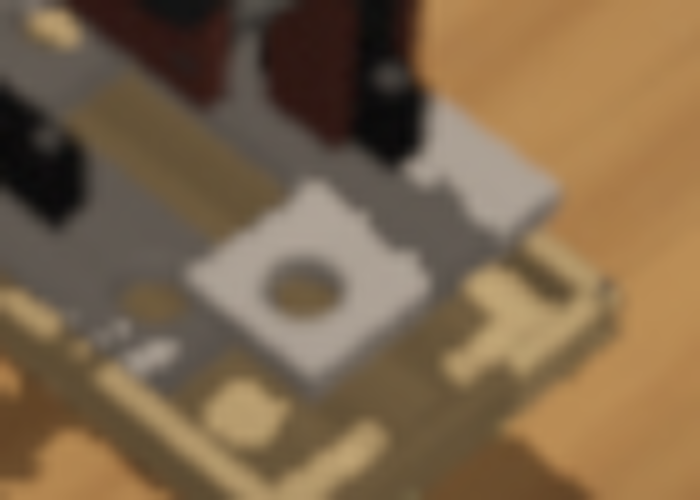

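```bash
python3 - <<'E'
from h import *;import pickle
c=pickle.load(open("scene3.pkl","rb"))
f=lambda x,y,z:ray(c,np.array([[x/10+275-.45,y/10+195-.45]]),z)[0]
print("A hi",f(187,272,.060),"A lo",f(315,380,.060),"A -y lo",f(560,192,.06))
print("B toe",f(172,380,.016),f(285,180,.016),"tray lo -y outer",f(615,290,.02))
c=pickle.load(open("scene2.pkl","rb"))
g=lambda x,y,z:ray(c,np.array([[(x-391)/2.3+200,y/2.3+140]]),z)[0]
print("B toe from pic2",g(602,216,.016),g(626,192,.016),"inner tray corner lo+y",g(631,250,.02),"outer",g(632,258,.02))
E
```

```text
A hi [0.4467 0.1044] A lo [0.401  0.1058] A -y lo [0.4017 0.0192]
B toe [0.4502 0.1056] [0.4784 0.0376] tray lo -y outer [0.3915 0.0057]
B toe from pic2 [0.4471 0.1087] [0.4534 0.0656] inner tray corner lo+y [0.3903 0.1208] outer [0.3821 0.1275]
```

>>> arm_command([
  [0, -0.001, 0.01, 0, 0, 0.002, 0],
  [0, -0.001, 0.02, 0, 0, 0.002, 0],
  [0, -0.001, 0.027, 0, 0, 0.002, 0],
  [0, -0.001, 0.033, 0, 0, 0.002, 0],
  [0, -0.001, 0.038, 0, 0, 0.002, 0],
  [0, -0.001, 0.042, 0, 0, 0.002, 0],
  [0, -0.001, 0.042, 0, 0, 0.002, 0],
  [0, -0.001, 0.042, 0, 0, 0.002, 0],
])

```text
t: 10.48
tcp_pos: [0.4575, 0.038, 0.0216]
orientation: [0.0, -0.001, 1.0, 0.0]
wrist_force: [-0.7, 0.4, -2.1]
opening: 0.156
grasp_force: 30.0
```

>>> arm_command([
  [0, 0, 0, 0, 0, 0, 26],
  [0, 0, 0, 0, 0, 0, 26],
  [0, 0, 0, 0, 0, 0, 26],
  [0, 0, 0, 0, 0, 0, 26],
  [0, 0, -0.02, 0, 0, 0, 26],
  [0, 0, -0.05, 0, 0, 0, 26],
  [0, 0, -0.09, 0, 0, 0, 26],
  [0, -0.25, -0.12, 0, 0, 0, 26],
  [0, -0.25, -0.12, 0, 0, 0, 26],
  [0, -0.25, -0.12, 0, 0, 0, 26],
  [0, -0.25, -0.12, 0, 0, 0, 26],
  [0, -0.25, -0.12, 0, 0, 0, 26],
  [0, -0.25, -0.12, 0, 0, 0, 26],
  [0, -0.25, -0.12, 0, 0, 0, 26],
  [0, -0.25, -0.12, 0, 0, 0, 26],
  [0, -0.25, -0.12, 0, 0, 0, 26],
])

```text
t: 11.82
tcp_pos: [0.4577, -0.2117, 0.1415]
orientation: [-0.0, -0.0, 1.0, 0.0]
wrist_force: [-0.5, -0.2, -0.8]
opening: 0.261
grasp_force: 0.0
```

```bash
python3 - <<'E'
from h import *;from plant import *
i=[]
for n in("top","scene"):
    c=camera(n);y,x=(120,210) if n=="top" else (140,200)
    i.append(cv2.resize(c["image"][y:y+160,x:x+170],None,fx=2.3,fy=2.3,interpolation=cv2.INTER_CUBIC))
cv2.imwrite("pics/v6.png",np.hstack(i));s=read_state();print(s["t"],s["wrist_force"],s["opening"],s["tcp_pos"])
E
```

```text
11.9167 [ 0.7982 -0.0112 -0.754 ] 0.2598831821833203 [ 0.4579 -0.2107  0.1414]
```

View pics/v6.png

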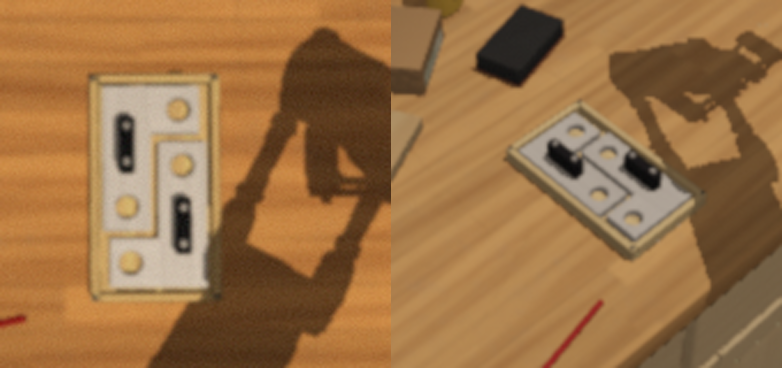

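The picture shows both squares nested flat inside the rim. There is an even gap between them (crop about (155,185) and (130,235)), and the arm is clear.

```bash
python3 -c "
from plant import *
print(finish_job())"
```

```text
the job is handed in; nothing more can be done
None
```

Both squares are nested, flat on the tray floor inside the rim and released with the arm clear; I handed the job in at about 12 s, and the hand-in returned no verdict.

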